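# Find the unpacked bearing block with a slotted feeler

### The job

The three bearing blocks of this little line shaft should all stand on packing plates, but under one block the front plate has been left out. Pick up the slotted steel feeler by its upright lug and try it under the front foot of the blocks, sliding it flat along the base plate and never forcing it where it jams, until you find the foot that takes it; there push it gently fully home, so that the bottom of its slot meets the holding-down bolt, and let go of it. Leave the other things on the bench alone.

Things in the scene. Friction and masses are not known exactly. Their poses are not given: they have to be found in the camera images.
- stand: Shaft stand, fixed: dark steel base plate 200 (x) by 240 (y) by 10 mm; on it three alike grey bearing blocks in a row along y, 80 mm apart, carrying a 16 mm shaft along y, 28 mm behind the origin. Block tops 73 mm above the bench. Origin: centre of the plate's underside; +x away from the robot, +y left. The plate reaches 62 mm in front of the feet.
- bolt_left (a point): Axis of the front bolt (8 mm shank) of the left block, at the plate's top, 10 mm above the bench; axes as the stand's, the feeler slides in along +x, from the front only. The front foot round it is 42 mm wide, 13 mm thick, its front edge 26 mm before the axis (bevelled 3 mm below), its flat underside 5.5 mm above the plate. The same holds for all three blocks.
- bolt_middle (a point): The same point for the middle block. Under two of the three front feet a packing plate, not seen from above, fills the gap from 9 mm behind the foot's front edge on: there the feeler enters 9 mm and jams hard. Under the third (which one differs every time) only the bolt crosses the gap.
- bolt_right (a point): The same point for the right block.
- feeler_lug (a point): Centre of the feeler's upright lug, 16 (x) by 26 (y) mm, standing to 50 mm; this point is 25 mm above the underside. The feeler is one piece of steel, about 0.16 kg, lying flat, lug up: from the lug a blade 4 mm thick and 32 mm wide runs along +x to a forked tip 92 mm ahead of this point; it ends 8 mm behind it. z up.
- feeler_slot (a point): Middle of the bottom of the fork's slot, 70 mm ahead of the lug's centre and 2 mm above the underside; axes as the lug's. The slot is 13 mm wide and 22 mm deep, its mouth flared to 20 mm. Fully home, this point touches the front of the bolt's shank, 4 mm before the bolt's axis, with the blade flat on the plate.
- feeler: The feeler as a whole; origin on its underside, below the lug's centre, same axes. Beyond its tip and beside the way to the stand stands a fixed bench vice 72 mm high.
- paste_jar: Bystander: round paste jar with a black lid, 55 mm across, 46 mm high; origin under its centre.
- hex_driver: Bystander: driver with a red handle, 170 mm long (y), 24 mm high, lying; origin under its centre.
- calliper: Bystander: calliper, 200 mm long (y), 66 mm wide, 8 mm high, lying; origin under its centre.
- flat_file: Bystander: flat file with a wooden handle, 245 mm long (y), 23 mm high, lying; origin under its centre.
There are look-alikes about, which are no part of the job. Leave any green look-alike of the feeler alone.

How it is judged:
By the outcome, as a careful person would: the job done as asked, in the order asked, and still so for the second after the job is handed in, with the robot touching nothing.
It also fails if it takes over 69 s, if anything falls off the work surface, if the arm or the gripper's body presses on something with over 40 N, if the wrist force passes 120 N, or if a joint passes its speed limit or range.

### The arm

A 6-joint arm with a two-finger parallel gripper is mounted at the origin on a cart in front of the work surface, level with it; the furniture and walls round the work are solid. World frame = base frame: x ahead of the robot, y to its left, z up, the work surface at z = 0. Lengths are in m, angles in degrees, forces in N, time in s.
With the tool pointing down it reaches from about 0.325 to 1 m from the base axis. Payload 5.1 kg.
Tool frame: the origin (TCP) lies at the very end of the fingers, on their centre line; the grasp point (between the pads) lies 19 mm behind it (hold_point_z is the distance from the TCP to the grasp point, in m); z points along the fingers, y is the direction in which the jaws open and shut (so a half turn about z gives the same grasp; the last joint's range is limited). The gripper opens to 85 mm and grips with 20 to 120 N. Pads are 22 mm wide; open, the fingers measure 114 mm over their backs; the gripper's body (76 mm by 85 mm) begins 54 mm behind the grasp point. The pads swing forward as they close: fully open they stand 13 mm farther back than shut.
Start: joints at [-76.295, 7.093, 94.555, -0, 78.352, -4.733], TCP at [0.206, -0.617, 0.231] pointing down, gripper open.
Joint ranges: [-149.61, 149.61], [-58.7, 133.49], [1.44, 155.28], [-77.14, 257.14], [18.33, 153.61], [-166.67, 166.67]. Speed limits (degrees/s): [147.25, 147.25, 180, 180, 180, 180].

### API

Orientations are given as [roll, pitch, yaw] about the fixed x, y, z axes, in that order (R = Rz(yaw) Ry(pitch) Rx(roll)).
In Python, from station import * gives the robot as it stands.
- The arm moves only by the tool carry_out, never from a script. Its argument "series" is a list of rows, each a list of 5 numbers: the finger opening in cm, from 0 to 8.54, then the shift along the tool's x, y, z in cm, then the turn about the tool's z in rad. In form: [[claw, tx, ty, tz, roll], ...]. A call has exactly 5 rows; each row is the pose to reach, as a shift and turn from the pose commanded when the call began, along the tool's axes at that moment; what a row does not reach only later rows make up. A row lasts 1/12 s, in which the tool goes at most 41.7 mm and 7.16 degrees, less where a joint would pass 70% of its speed; a pose out of reach is approached as far as the arm can. A call with a gripper value outside its range is refused whole. The fingers move at their own pace and stop on an object; the grip force is fixed at half the most. Time passes only in rows, so rows that repeat a pose let the fingers close, or fill a call up. It gives the time, the measured TCP pose, the force and the opening at its end, in the units of the state.
- state(): the state, without advancing time (a new reading comes with each control period).
- camera(name): name is "scene" or "top"; returns a dict with "color" (480x640x3 uint8, red, green, blue), "z_map" (480x640 float32, m along the optical axis (not along the pixel's ray), 0 where there is no reading), "K" (3x3 intrinsics, pixels), "origin" and "attitude" of the camera in the world. Camera axes: x right, y down, z forward; pixel columns grow to the right and rows downward; lengths in m; the calibration is good to about 2 mm. A picture is of the moment at which its call begins.
- finish_job(): hands the job in, once; it reports no verdict.
The state is a dict: "time_s": time; "qpos": joint angles; "qvel": joint speeds; "tau": joint torques, N m; "tool_pos": TCP position; "eef_rot": TCP orientation; "force": force on the tool from outside, world axes, zero at the start; "torque": the same for the moment, N m; "grip_width": opening from 0.0 (shut) to 1.0 (fully open).
Only numpy, scipy, OpenCV 4.12 (cv2) and the standard library are available. Lean on these libraries where they do the work, as an engineer would, in place of code of your own. Each camera call takes 0.05 s, during which the arm holds its last target.

## Working session

There is one attempt and no reset: what is moved stays moved. The work goes in short steps, Python scripts to look and compute and a tool call to move; the robot and the scene stay as the last step left them, time stands still between calls to the robot, and variables do not carry over. Pictures are saved under pics/ and viewed, and the job is handed in when it is done.

Besides the shell and the picture viewer there is one more tool, called after "Request:" as a command line: name --pt "numbers of a row" for each row, then --argument value for the rest. carry_out: Moves the arm, as the interface text tells. Its arguments: {"type":"object","properties":{"series":{"type":"array","items":{"type":"array","items":{"type":"number"}}}},"required":["series"]}

```bash
ls; mkdir -p pics
python3 - <<'E'
from station import *
import cv2
s=state();print(s)
for n in("scene","top"):
    c=camera(n);cv2.imwrite(f"pics/{n}0.png",c["color"][:,:,::-1]);print(n,c["K"],c["origin"],c["attitude"])
E
```

```text
pics
{'time_s': 0.0, 'qpos': array([-7.62967589e+01,  7.13473604e+00,  9.46313527e+01, -3.26976784e-05,
        7.83517618e+01, -4.73194922e+00]), 'qvel': array([-0.09712228, -0.04360882,  0.04930562,  0.07106127,  0.02158834,
        0.00229836]), 'tau': array([ 1.64979319e-03, -4.23609710e+01, -3.65455163e+01,  7.05906109e-05,
        6.90198562e-03, -3.38701739e-05]), 'tool_pos': array([ 0.20539006, -0.61607507,  0.23006716]), 'eef_rot': array([-1.79882548e+02, -9.69008408e-03,  1.84351871e+01]), 'force': array([-0.24055641,  0.39496907, -0.83603179]), 'torque': array([ 0.01392973,  0.01847669, -0.05558569]), 'grip_width': 1.001457867484189}
scene [[588.56108731   0.         309.96127773]
 [  0.         588.56108731 244.44942723]
 [  0.           0.           1.        ]] [-0.20219159  0.71424981  1.05699405] [-134.42426197   -0.22542797 -136.08909649]
top [[554.38231824   0.         310.62549872]
 [  0.         554.38231824 234.71574934]
 [  0.           0.           1.        ]] [ 0.25378144 -0.01635179  1.19051468] [-168.11435983    0.31509413  -93.21980604]
```

View pics/scene0.png

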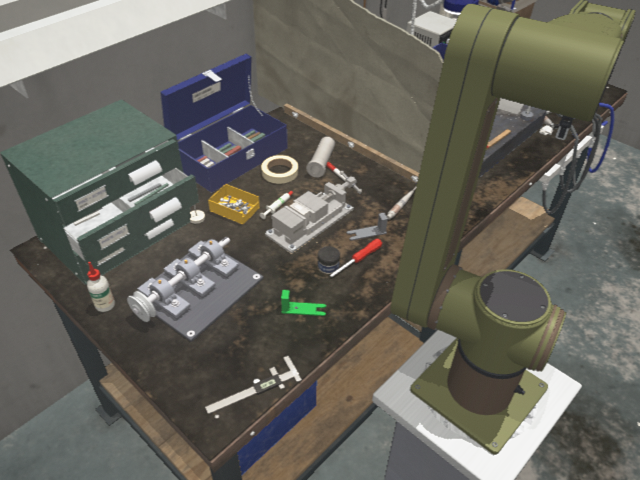

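View pics/top0.png

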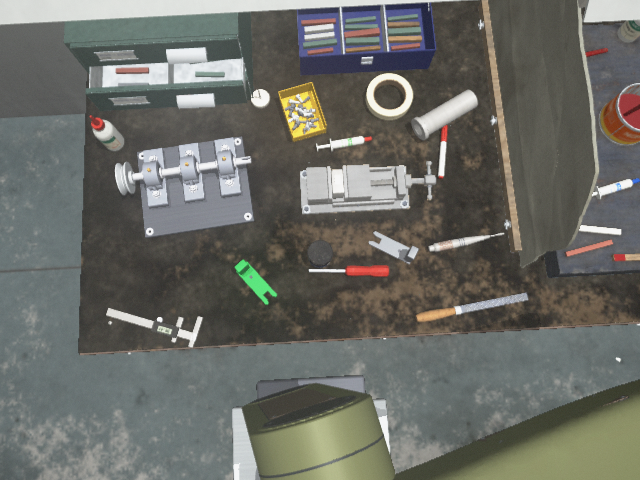

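```bash
cat > h.py <<'E'
from station import *
import numpy as np, cv2
from scipy.spatial.transform import Rotation as R
def cam(n):
    c=camera(n);c["R"]=R.from_euler("xyz",c["attitude"],degrees=True).as_matrix();return c
def pts(c):
    v,u=np.mgrid[:480,:640];K=c["K"];z=c["z_map"]
    p=np.stack([(u-K[0,2])/K[0,0]*z,(v-K[1,2])/K[1,1]*z,z],-1)
    return p@c["R"].T+c["origin"]
def ray(c,u,v,h):
    K=c["K"];d=c["R"]@np.array([(u-K[0,2])/K[0,0],(v-K[1,2])/K[1,1],1]);t=(h-c["origin"][2])/d[2]
    return c["origin"]+t*d
def crop(c,x0,y0,x1,y1,f,name):
    im=c["color"][y0:y1,x0:x1,::-1];cv2.imwrite("pics/"+name,cv2.resize(im,None,fx=f,fy=f,interpolation=cv2.INTER_CUBIC))
E
python3 - <<'E'
from h import *
c=cam("top");s=cam("scene")
crop(c,350,215,450,285,8,"t_feel.png");crop(c,105,120,265,240,5,"t_stand.png")
crop(s,330,190,430,260,8,"s_feel.png");crop(s,120,220,270,345,5,"s_stand.png")
for n,k in(("top",c),("scene",s)):
    P=pts(k);
    print(n)
    for (u,v) in ([(410,254),(393,246),(350,240),(180,215),(190,205),(152,160),(192,160),(225,160)] if n=="top" else [(383,222),(365,232),(190,310)]): print(u,v,P[v,u].round(4))
E
```

```text
top
410 254 [ 0.4403 -0.2274  0.0539]
393 246 [ 0.4681 -0.2014  0.0043]
350 240 [ 4.876e-01 -1.093e-01  1.000e-04]
180 215 [0.5623 0.2596 0.0118]
190 205 [0.5834 0.2371 0.0132]
152 160 [0.6846 0.3149 0.0343]
192 160 [0.6654 0.219  0.0725]
225 160 [0.6616 0.1491 0.0717]
scene
383 222 [ 0.4376 -0.227   0.0391]
365 232 [ 0.4694 -0.197   0.0032]
190 310 [0.587  0.2844 0.0059]
```

View pics/t_feel.png

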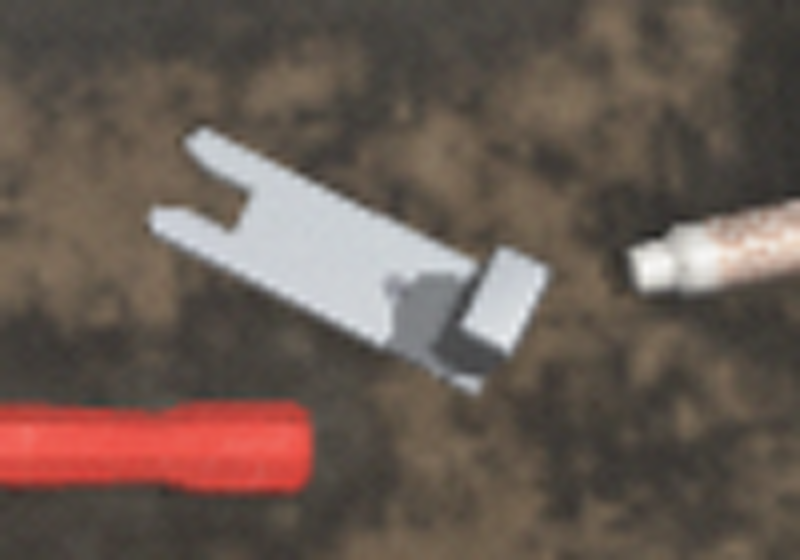

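View pics/t_stand.png

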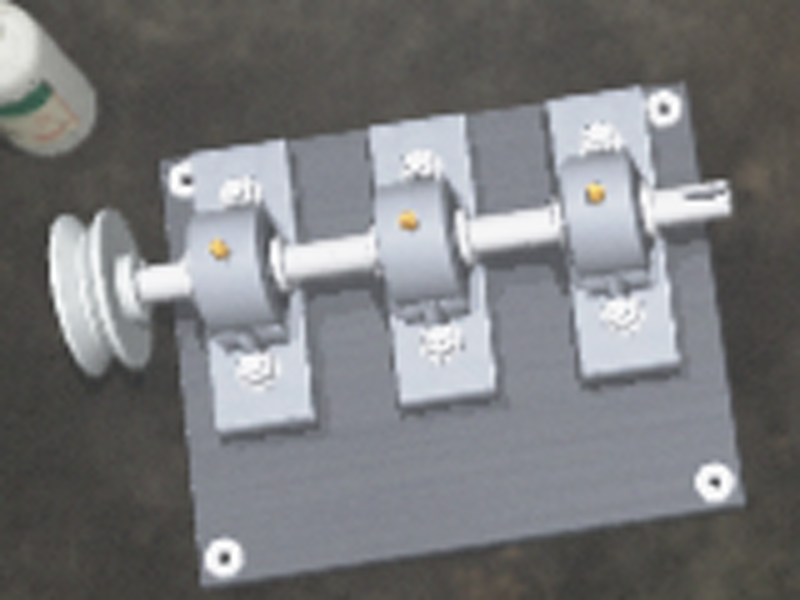

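View pics/s_feel.png

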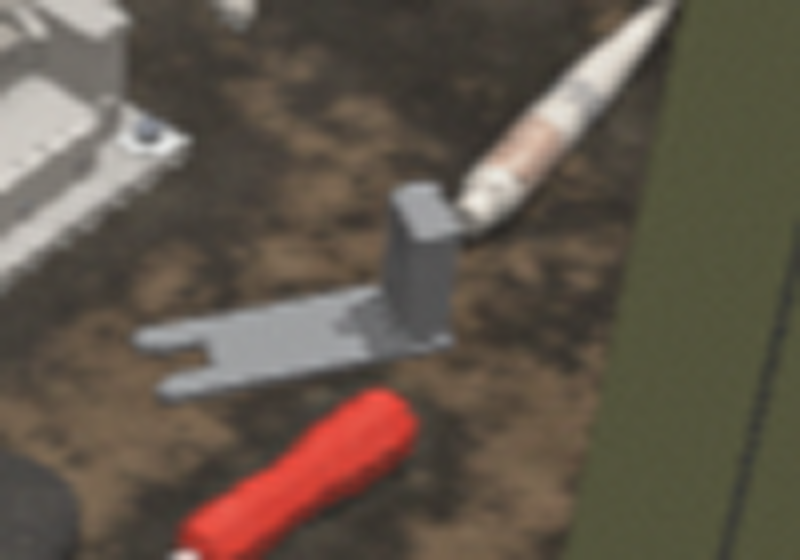

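View pics/s_stand.png

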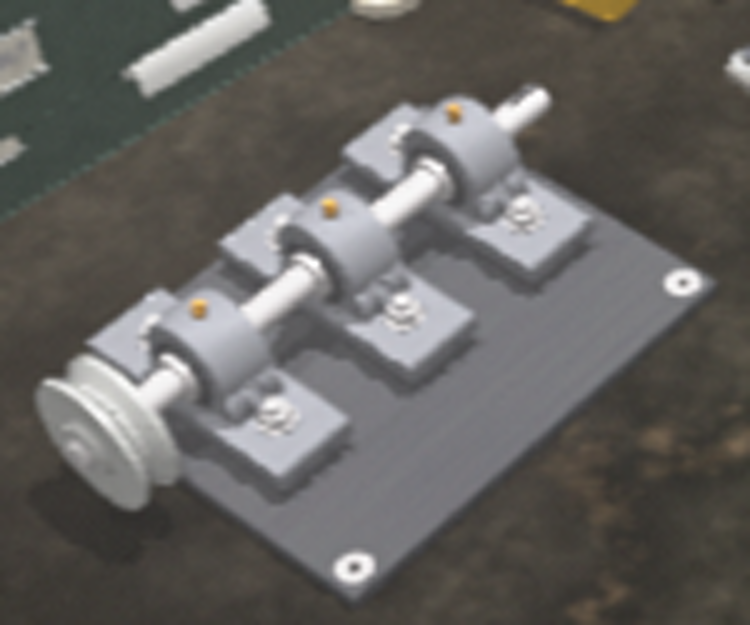

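Run:
```python
from h import *
c=cam("top");s=cam("scene")
def T(p,x0,y0,f): return [((u+.5)/f-.5+x0,(v+.5)/f-.5+y0) for u,v in p]
def pr(n,k,p,h,x0,y0,f):
    q=np.array([ray(k,*a,h)[:2] for a in T(p,x0,y0,f)]);print(n,(q*1000).round(1).tolist(),"mean",(q.mean(0)*1000).round(1));return q
def ang(a,b): d=b-a; return round(float(np.degrees(np.arctan2(d[1],d[0]))),2),round(float(np.hypot(*d)*1000),1)
q=pr("lug T",c,[(505,246),(550,268),(508,357),(460,330)],.05,350,215,8);print(ang(q[1],q[0]),ang(q[2],q[3]),ang(q[3],q[0]),ang(q[2],q[1]))
q=pr("lug S",s,[(393,188),(436,184),(459,229),(414,240)],.05,330,190,8)
q=pr("slot T",c,[(250,188),(236,232)],.004,350,215,8)
q=pr("slot S",s,[(205,345),(211,369)],.004,330,190,8)
q=pr("edge1 T",c,[(475,262),(210,127)],.004,350,215,8);print(ang(*q))
q=pr("edge2 T",c,[(385,345),(152,230)],.004,350,215,8);print(ang(*q))
q=pr("plate T",c,[(203,585),(745,502),(685,83),(163,160)],.01,105,120,5);print(ang(q[0],q[3]),ang(q[1],q[2]),ang(q[1],q[0]),ang(q[2],q[3]))
q=pr("plate S",s,[(352,603),(717,283)],.01,120,220,5);print(ang(q[1],q[0]))
q=pr("wash T",c,[(224,558),(714,482),(664,108)],.011,105,120,5);print(ang(q[1],q[0]),ang(q[1],q[2]))
q=pr("wash S",s,[(354,568),(683,283)],.011,120,220,5);print(ang(q[1],q[0]))
for n,p in(("L",[(221,431),(315,418)]),("M",[(404,402),(495,389)]),("R",[(584,376),(679,362)])):
    q=pr("foot T"+n,c,p,.0285,105,120,5);print(ang(q[1],q[0]))
for n,p in(("L",[(277,480),(351,420)]),("M",[(410,370),(475,315)]),("R",[(530,268),(594,218)])):
    q=pr("foot S"+n,s,p,.0285,120,220,5);print(ang(q[1],q[0]))
```

```text
lug T [[458.9, -235.4], [452.5, -246.6], [429.6, -233.5], [437.4, -221.7]] mean [ 444.6 -234.3]
(59.82, 12.9) (56.51, 14.1) (-32.64, 25.6) (-29.96, 26.3)
lug S [[460.4, -236.1], [451.6, -247.3], [432.6, -235.4], [439.7, -221.2]] mean [ 446.1 -235. ]
slot T [[487.2, -176.4], [475.3, -171.6]] mean [ 481.3 -174. ]
slot S [[485.6, -176.4], [476.8, -169.2]] mean [ 481.2 -172.8]
edge1 T [[463.3, -235.7], [504.9, -166.9]] mean [ 484.1 -201.3]
(58.87, 80.4)
edge2 T [[441.9, -209.3], [477.1, -148.8]] mean [ 459.5 -179.1]
(59.78, 70.0)
plate T [[518.7, 336.2], [542.3, 99.0], [738.6, 119.3], [715.5, 355.2]] mean [628.8 227.4]
(5.53, 197.7) (5.9, 197.4) (95.67, 238.3) (95.59, 237.0)
plate S [[516.6, 338.3], [541.1, 99.2]] mean [528.9 218.8]
(95.86, 240.3)
wash T [[530.0, 326.8], [551.8, 112.1], [726.7, 129.0]] mean [602.8 189.3]
(95.8, 215.7) (5.5, 175.8)
wash S [[530.3, 326.4], [552.1, 111.2]] mean [541.2 218.8]
(95.79, 216.3)
foot TL [[582.5, 323.2], [585.9, 282.4]] mean [584.2 302.8]
(94.89, 40.9)
foot TM [[590.9, 243.7], [594.5, 204.1]] mean [592.7 223.9]
(95.16, 39.8)
foot TR [[598.1, 165.2], [602.1, 123.7]] mean [600.1 144.5]
(95.42, 41.7)
foot SL [[581.2, 326.7], [585.2, 282.4]] mean [583.2 304.6]
(95.14, 44.4)
foot SM [[589.5, 245.2], [594.4, 202.7]] mean [591.9 223.9]
(96.55, 42.7)
foot SR [[598.8, 165.4], [601.9, 122.5]] mean [600.4 143.9]
(94.05, 43.0)
```

Run:
```python
from h import *
for n in("top","scene"):
    P=pts(cam(n)).reshape(-1,3)
    m=(P[:,1]<-.3)&(P[:,1]>-.75)&(P[:,2]>.06)&(P[:,0]>.25)&(P[:,0]<.8)&(P[:,2]<.6)
    Q=P[m];print(n,len(Q))
    for x in np.arange(.25,.8,.05):
        q=Q[(Q[:,0]>x)&(Q[:,0]<x+.05)]
        if len(q)>5: print(round(x,2),np.percentile(q,[1,50,99],axis=0).round(3)[:,1:].tolist())
```

```text
top 26804
0.35 [[-0.689, 0.06], [-0.614, 0.065], [-0.526, 0.074]]
0.4 [[-0.695, 0.061], [-0.563, 0.072], [-0.453, 0.331]]
0.45 [[-0.704, 0.061], [-0.471, 0.125], [-0.45, 0.399]]
0.5 [[-0.712, 0.062], [-0.467, 0.169], [-0.447, 0.413]]
0.55 [[-0.721, 0.062], [-0.465, 0.202], [-0.445, 0.424]]
0.6 [[-0.73, 0.061], [-0.463, 0.203], [-0.442, 0.431]]
0.65 [[-0.724, 0.063], [-0.461, 0.201], [-0.438, 0.439]]
0.7 [[-0.73, 0.064], [-0.46, 0.212], [-0.438, 0.446]]
0.75 [[-0.738, 0.062], [-0.461, 0.197], [-0.442, 0.421]]
scene 11841
0.25 [[-0.631, 0.538], [-0.6, 0.552], [-0.569, 0.556]]
0.35 [[-0.748, 0.06], [-0.687, 0.067], [-0.608, 0.076]]
0.4 [[-0.749, 0.063], [-0.712, 0.072], [-0.647, 0.08]]
0.45 [[-0.471, 0.13], [-0.454, 0.331], [-0.446, 0.402]]
0.5 [[-0.474, 0.065], [-0.462, 0.253], [-0.444, 0.413]]
0.55 [[-0.472, 0.064], [-0.461, 0.256], [-0.442, 0.423]]
0.6 [[-0.47, 0.066], [-0.46, 0.261], [-0.439, 0.431]]
0.65 [[-0.469, 0.067], [-0.459, 0.27], [-0.436, 0.438]]
0.7 [[-0.469, 0.064], [-0.457, 0.275], [-0.436, 0.447]]
0.75 [[-0.469, 0.065], [-0.457, 0.279], [-0.436, 0.451]]
```

Request:
carry_out --pt "5 2.2 -3.3 0 -0.1" --pt "5 4.4 -6.6 0.5 -0.2" --pt "5 6.6 -9.9 1 -0.3" --pt "5 8.8 -13.2 2 -0.4" --pt "5 11 -16.5 3 -0.5"

```text
time_s: 0.82
tool_pos: [0.258, -0.4239, 0.2013]
eef_rot: [179.9, 0.0, 47.3]
force: [0.8, -0.1, 0.4]
grip_width: 0.579
```

```bash
cat > d.py <<'E'
import sys
from h import *
s=state();p=s["tool_pos"]*1000;psi=np.radians(s["eef_rot"][2])
print("t",round(s["time_s"],2),"p",p.round(1),"rpy",s["eef_rot"].round(2),"F",s["force"].round(1),"T",s["torque"].round(2),"w",round(s["grip_width"]*85,1))
if len(sys.argv)>1:
    x,y,z,a=map(float,sys.argv[1:5]);dx,dy=x-p[0],y-p[1];c,n=np.cos(psi),np.sin(psi)
    print("cm",np.round([(c*dx+n*dy)/10,(n*dx-c*dy)/10,(p[2]-z)/10],2),"roll",round(psi-np.radians(a),3))
E
python3 d.py 445.3 -234.6 80 59.4
```

```text
t 0.82 p [ 258.  -423.9  201.3] rpy [1.7994e+02 2.0000e-02 4.7330e+01] F [ 0.8 -0.1  0.4] T [-0.01 -0.04  0.03] w 49.2
cm [26.62  0.94 12.13] roll -0.211
```

Request:
carry_out --pt "5 3.6 0.1 1 -0.05" --pt "5 7.2 0.3 2 -0.1" --pt "5 10.8 0.4 3.5 -0.15" --pt "5 14.4 0.5 5 -0.2" --pt "5 18 0.6 6.5 -0.21"

```text
time_s: 1.23
tool_pos: [0.3858, -0.2963, 0.1363]
eef_rot: [179.9, 0.0, 59.2]
force: [0.7, -0.7, -0.5]
grip_width: 0.586
```

```bash
python3 d.py 445.3 -234.6 80 59.4
```

```text
t 1.23 p [ 385.8 -296.3  136.3] rpy [1.7991e+02 2.0000e-02 5.9210e+01] F [ 0.7 -0.7 -0.5] T [-0.03 -0.03  0.01] w 49.8
cm [8.35 1.96 5.63] roll -0.003
```

Request:
carry_out --pt "5 3 0.7 1 0" --pt "5 6 1.4 2.5 0" --pt "5 8.35 1.95 4.5 0" --pt "5 8.35 1.95 5.6 0" --pt "5 8.35 1.95 5.6 0"

```text
time_s: 1.65
tool_pos: [0.443, -0.2339, 0.0774]
eef_rot: [-179.7, -0.0, 59.3]
force: [-1.0, 0.7, 0.3]
grip_width: 0.584
```

```bash
python3 d.py 445.3 -234.6 10 59.4
python3 - <<'E'
from h import *
c=cam("scene");crop(c,300,130,460,260,5,"s1.png")
c=cam("top");crop(c,330,190,450,290,6,"t1.png")
E
```

```text
t 1.65 p [ 443.  -233.9   77.4] rpy [-179.68   -0.     59.27] F [-1.   0.7  0.3] T [ 0.03  0.   -0.03] w 49.6
cm [0.06 0.24 6.74] roll -0.002
```

View pics/s1.png

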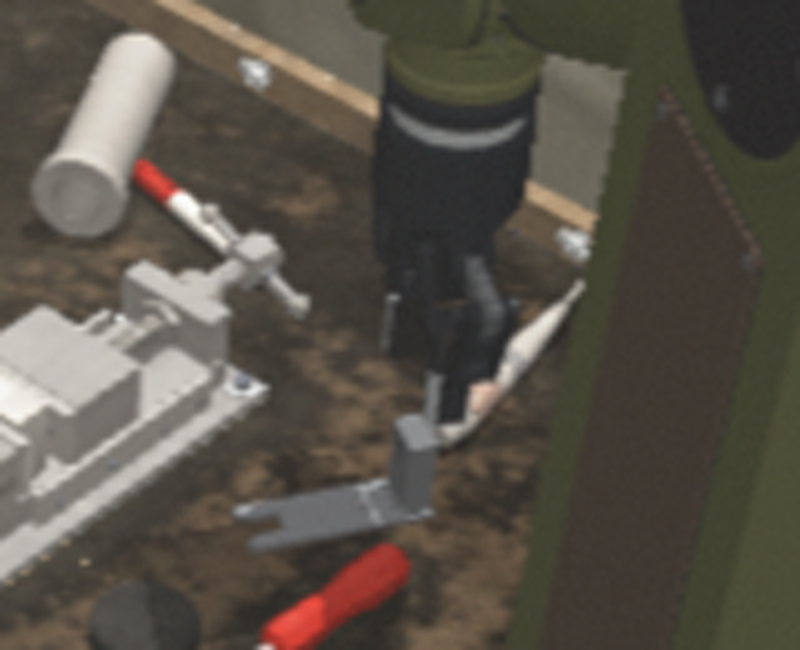

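Scene crop: the open fingers hang straight above the grey lug (crop ~(415,430)); nothing else is in the way. Descending.

Request:
carry_out --pt "5 0 0.1 1.5 0" --pt "5 0 0.1 3 0" --pt "5 0 0.1 4.5 0" --pt "5 0 0.1 5.7 0" --pt "5 0 0.1 6.7 0"

```text
time_s: 2.17
tool_pos: [0.4451, -0.2377, 0.0135]
eef_rot: [179.9, 0.0, 59.0]
force: [-0.1, -0.2, 0.5]
grip_width: 0.587
```

```bash
python3 d.py 445.3 -234.6 10 59.4
python3 - <<'E'
from h import *
c=cam("scene");crop(c,330,160,430,260,6,"s2.png")
E
```

```text
t 2.17 p [ 445.1 -237.7   13.5] rpy [1.7992e+02 1.0000e-02 5.9020e+01] F [-0.1 -0.2  0.5] T [-0.04 -0.    0.06] w 49.9
cm [ 0.27 -0.14  0.35] roll -0.007
```

View pics/s2.png

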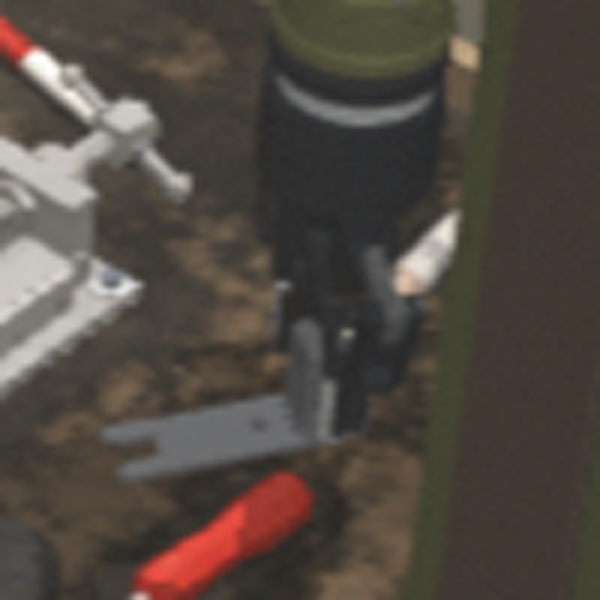

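Request:
carry_out --pt "4 0 0 0 0" --pt "3 0 0 0 0" --pt "2.4 0 0 0 0" --pt "1.5 0 0 0 0" --pt "1.5 0 0 0 0"

```text
time_s: 2.63
tool_pos: [0.4458, -0.237, 0.0144]
eef_rot: [179.9, 0.0, 59.1]
force: [-0.0, -1.2, 2.5]
grip_width: 0.291
```

Request:
carry_out --pt "1 0 0 0 0" --pt "1 0 0 0 0" --pt "1 0 0 0 0" --pt "1 0 0 -0.5 0" --pt "1 0 0 -1 0"

```text
time_s: 3.05
tool_pos: [0.4444, -0.2357, 0.0227]
eef_rot: [-179.9, -0.0, 59.1]
force: [-0.3, 0.2, -1.4]
grip_width: 0.291
```

```bash
python3 d.py
python3 - <<'E'
from h import *
c=cam("scene");crop(c,330,160,430,260,6,"s3.png")
E
```

```text
t 3.05 p [ 444.4 -235.7   22.7] rpy [-1.7988e+02 -3.0000e-02  5.9120e+01] F [-0.3  0.2 -1.4] T [-0.02 -0.   -0.04] w 24.7
```

View pics/s3.png

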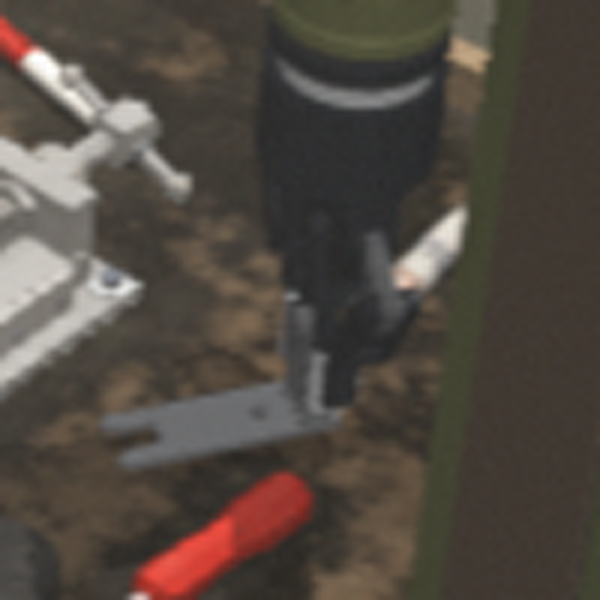

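Request:
carry_out --pt "1 0 0 -2 0" --pt "1 0 0 -4 0" --pt "1 0 0 -6 0" --pt "1 0 0 -8 0" --pt "1 0 0 -10 0.05"

```text
time_s: 3.52
tool_pos: [0.4447, -0.2359, 0.1238]
eef_rot: [-179.9, -0.0, 56.2]
force: [0.5, 0.0, -1.3]
grip_width: 0.298
```

```bash
python3 d.py 493 134 122 5.6
```

```text
t 3.52 p [ 444.7 -235.9  123.8] rpy [-1.7994e+02 -1.0000e-02  5.6210e+01] F [ 0.5  0.  -1.3] T [ 0.01 -0.02  0.04] w 25.3
cm [ 33.43 -16.56   0.18] roll 0.883
```

Request:
carry_out --pt "1 2.5 -1.2 0 0.06" --pt "1 5.5 -2.7 0 0.14" --pt "1 8.8 -4.3 0 0.23" --pt "1 12.1 -6 0 0.32" --pt "1 15.4 -7.6 0 0.41"

```text
time_s: 3.93
tool_pos: [0.4669, -0.0644, 0.123]
eef_rot: [-180.0, 0.0, 32.5]
force: [1.1, 0.8, -1.0]
grip_width: 0.296
```

```bash
python3 d.py 493 134 122 5.6
```

```text
t 3.93 p [466.9 -64.4 123. ] rpy [-1.7997e+02  1.0000e-02  3.2460e+01] F [ 1.1  0.8 -1. ] T [-0.03  0.03 -0.04] w 25.2
cm [ 12.86 -15.34   0.1 ] roll 0.469
```

Request:
carry_out --pt "1 2.3 -2.8 0 0.09" --pt "1 4.6 -5.5 0 0.18" --pt "1 6.9 -8.3 0 0.27" --pt "1 9.2 -11 0 0.36" --pt "1 11 -13.2 0 0.45"

```text
time_s: 4.35
tool_pos: [0.488, 0.107, 0.123]
eef_rot: [-180.0, 0.0, 6.8]
force: [-0.3, 0.0, -1.9]
grip_width: 0.297
```

Request:
carry_out --pt "1 0.5 -0.4 0 0.01" --pt "1 0.5 -0.7 0 0.01" --pt "1 0.5 -0.9 0 0.01" --pt "1 0.5 -0.9 0 0.01" --pt "1 0.5 -0.9 0 0.01"

```text
time_s: 4.77
tool_pos: [0.4921, 0.1129, 0.1231]
eef_rot: [180.0, 0.0, 6.4]
force: [0.3, -0.5, -1.6]
grip_width: 0.296
```

```bash
python3 d.py 493 134 122 5.6;python3 - <<'E'
from h import *
c=cam("scene");crop(c,100,180,340,360,3,"s4.png")
c=cam("top");crop(c,100,110,300,260,4,"t4.png")
E
```

```text
t 4.77 p [492.1 112.9 123.1] rpy [1.7999e+02 3.0000e-02 6.3500e+00] F [ 0.3 -0.5 -1.6] T [ 0.06  0.01 -0.01] w 25.2
cm [ 0.32 -2.09  0.11] roll 0.013
```

View pics/s4.png

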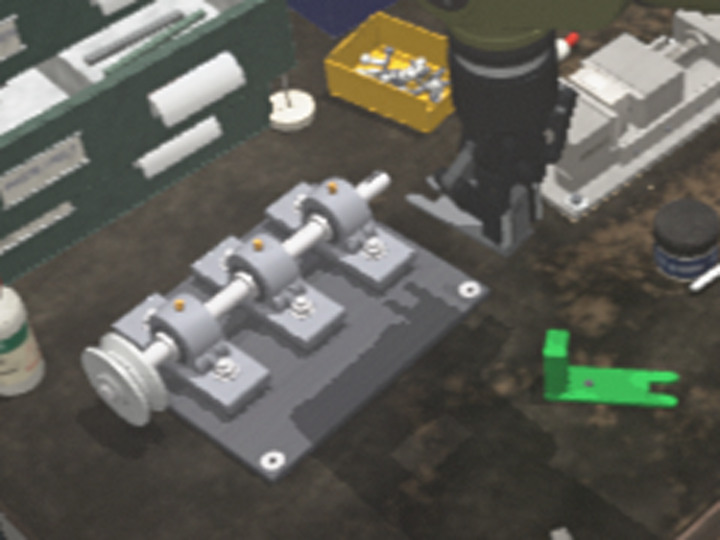

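View pics/t4.png

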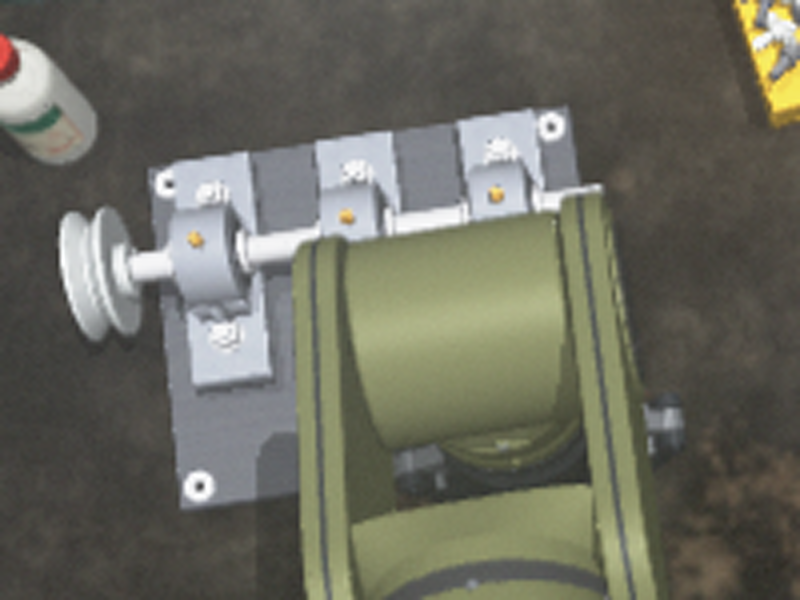

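Request:
carry_out --pt "1 0.1 -0.7 0 0.005" --pt "1 0.2 -1.4 0.5 0.013" --pt "1 0.3 -2.1 2 0.013" --pt "1 0.3 -2.1 4 0.013" --pt "1 0.3 -2.1 6 0.013"

```text
time_s: 5.28
tool_pos: [0.4936, 0.136, 0.0631]
eef_rot: [-180.0, -0.1, 5.7]
force: [-0.0, 0.9, -2.8]
grip_width: 0.292
```

Request:
carry_out --pt "1 0 0 1 0" --pt "1 0 0 2 0" --pt "1 0 0 2.5 0" --pt "1 0 0 2.5 0" --pt "1 0 0 2.5 0"

```text
time_s: 5.7
tool_pos: [0.4935, 0.1352, 0.0388]
eef_rot: [-180.0, -0.0, 5.7]
force: [0.1, 0.1, -1.9]
grip_width: 0.294
```

```bash
python3 d.py 493 134 24 5.6;python3 - <<'E'
from h import *
c=cam("scene");crop(c,180,200,300,300,6,"s5.png")
E
```

```text
t 5.7 p [493.5 135.2  38.8] rpy [-1.80e+02 -4.00e-02  5.65e+00] F [ 0.1  0.1 -1.9] T [-0.06  0.03  0.01] w 25.0
cm [-0.06  0.12  1.48] roll 0.001
```

View pics/s5.png

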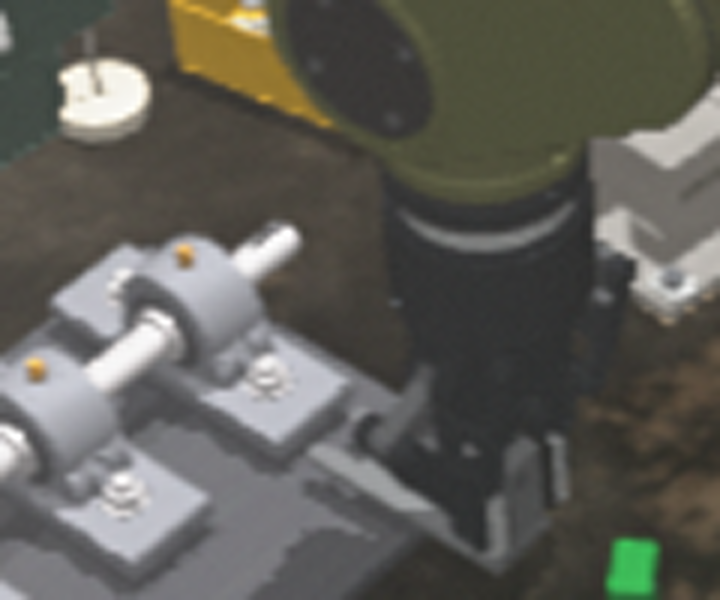

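Request:
carry_out --pt "1 0 0 0.4 0" --pt "1 0 0 0.8 0" --pt "1 0 0 1.1 0" --pt "1 0 0 1.3 0" --pt "1 0 0 1.3 0"

```text
time_s: 6.17
tool_pos: [0.4926, 0.135, 0.0247]
eef_rot: [180.0, 0.1, 5.7]
force: [-0.9, -0.1, -2.1]
grip_width: 0.301
```

```bash
for i in 1 2; do python3 d.py 493 134 24 5.6; done;python3 - <<'E'
from h import *
c=cam("scene");crop(c,200,230,300,310,8,"s6.png")
E
```

```text
t 6.17 p [492.6 135.   24.7] rpy [1.80e+02 6.00e-02 5.66e+00] F [-0.9 -0.1 -2.1] T [-0.01  0.03  0.03] w 25.6
cm [0.03 0.11 0.07] roll 0.001
t 6.17 p [492.6 135.   24.7] rpy [1.80e+02 6.00e-02 5.66e+00] F [-0.9 -0.1 -2.1] T [-0.01  0.03  0.03] w 25.6
cm [0.03 0.11 0.07] roll 0.001
```

View pics/s6.png

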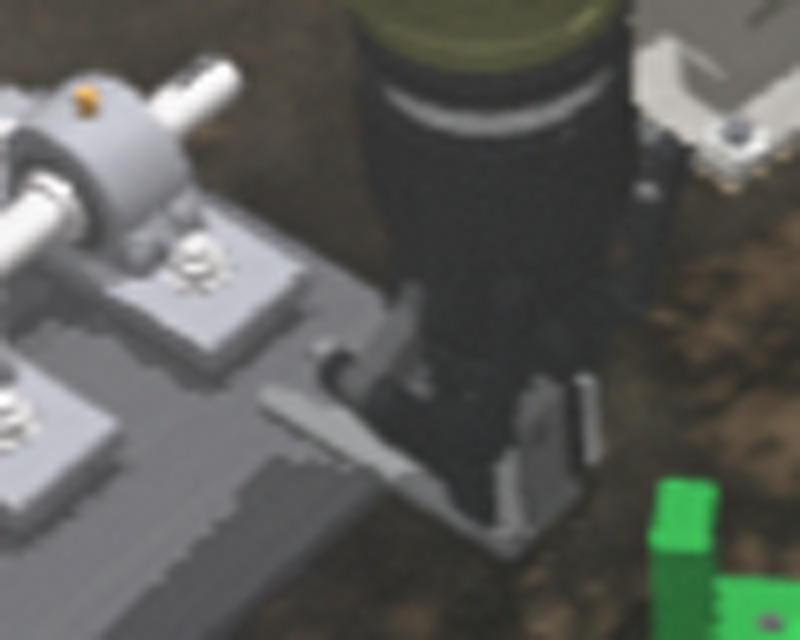

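Request:
carry_out --pt "1 0 0.05 0.05 0" --pt "1 0 0.1 0.1 0" --pt "1 0 0.1 0.15 0" --pt "1 0 0.1 0.15 0" --pt "1 0 0.1 0.15 0"

```text
time_s: 6.63
tool_pos: [0.4934, 0.1341, 0.0243]
eef_rot: [180.0, -0.0, 5.7]
force: [-1.6, -0.9, 2.2]
grip_width: 0.294
```

Request:
carry_out --pt "1 0.3 0 0 0" --pt "1 0.6 0 0 0" --pt "1 0.9 0 0 0" --pt "1 1.2 0 0 0" --pt "1 1.5 0 0 0"

```text
time_s: 7.05
tool_pos: [0.5085, 0.1357, 0.0243]
eef_rot: [-180.0, 0.0, 5.7]
force: [-5.4, 0.1, 6.4]
grip_width: 0.296
```

```bash
python3 d.py 493 134 24 5.6;python3 - <<'E'
from h import *
c=cam("scene");crop(c,200,230,300,310,8,"s7.png")
E
```

```text
t 7.05 p [508.5 135.7  24.3] rpy [-1.80e+02  1.00e-02  5.66e+00] F [-5.4  0.1  6.4] T [-0.17  0.56 -0.  ] w 25.2
cm [-1.56  0.02  0.03] roll 0.001
```

View pics/s7.png

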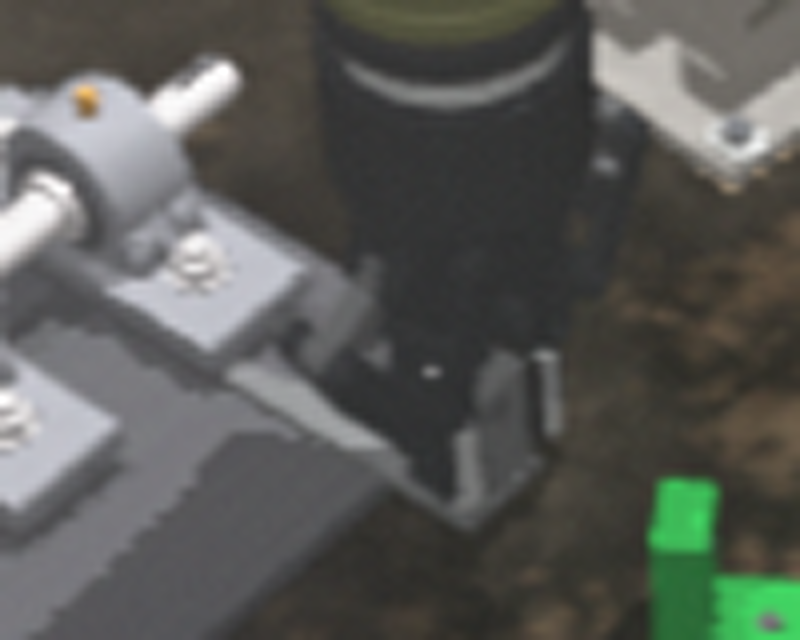

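Request:
carry_out --pt "1 0 0 -0.05 0" --pt "1 0.1 0 -0.05 0" --pt "1 0.2 0 -0.05 0" --pt "1 0.3 0 -0.05 0" --pt "1 0.4 0 -0.05 0"

```text
time_s: 7.52
tool_pos: [0.512, 0.136, 0.0244]
eef_rot: [180.0, 0.0, 5.7]
force: [-3.4, -0.5, 3.8]
grip_width: 0.296
```

Request:
carry_out --pt "1 0.1 0 0 0" --pt "1 0.2 0 0 0" --pt "1 0.3 0 0 0" --pt "1 0.4 0 0 0" --pt "1 0.4 0 0 0"

```text
time_s: 7.93
tool_pos: [0.5136, 0.1362, 0.0244]
eef_rot: [180.0, 0.4, 5.7]
force: [-14.2, -1.5, 14.2]
grip_width: 0.298
```

```bash
python3 d.py 493 134 24 5.6
```

```text
t 7.93 p [513.6 136.2  24.4] rpy [179.99   0.41   5.66] F [-14.2  -1.5  14.2] T [-0.25  1.73 -0.04] w 25.3
cm [-2.07  0.02  0.04] roll 0.001
```

Request:
carry_out --pt "1 -0.1 0 0 0" --pt "1 -0.2 0 -0.03 0" --pt "1 -0.25 0 -0.05 0" --pt "1 -0.25 0 -0.05 0" --pt "1 -0.25 0 -0.05 0"

```text
time_s: 8.35
tool_pos: [0.5134, 0.1361, 0.0244]
eef_rot: [-180.0, 0.0, 5.7]
force: [-2.0, 0.0, 0.8]
grip_width: 0.294
```

```bash
python3 d.py 493 134 24 5.6;python3 - <<'E'
from h import *
c=cam("scene");crop(c,200,230,300,310,8,"s8.png")
E
```

```text
t 8.35 p [513.4 136.1  24.4] rpy [-1.80e+02  3.00e-02  5.66e+00] F [-2.   0.   0.8] T [-0.04  0.27  0.01] w 25.0
cm [-2.05  0.01  0.04] roll 0.001
```

View pics/s8.png

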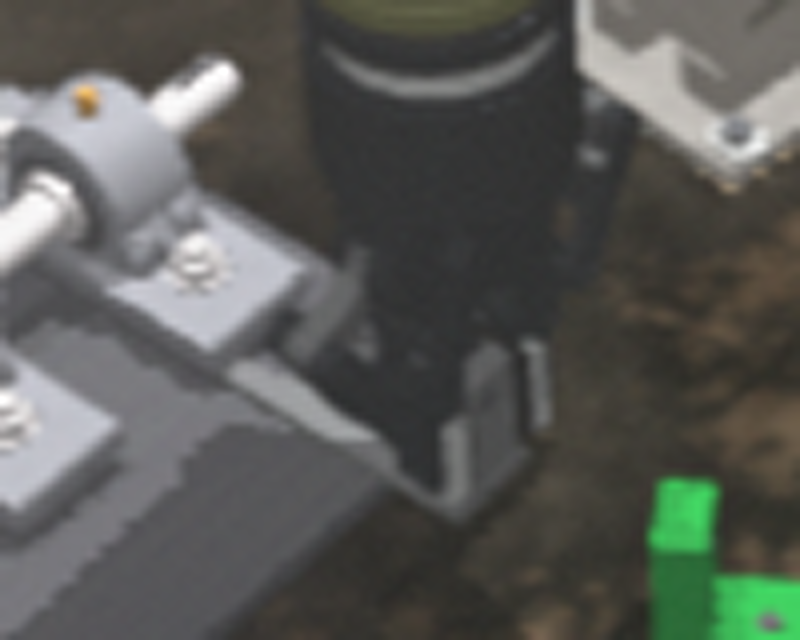

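Run:
```python
from h import *
c=cam("scene")
def w(u,v,h): return ray(c,(u+.5)/8-.5+200,(v+.5)/8-.5+230,h)*1000
print("tipL s6",w(262,388,.015).round(1))
print("footL top",w(208,352,.0285).round(1),"footR top",w(305,272,.0285).round(1), "bolt", w(197,250,.036).round(1))
```

```text
tipL s6 [585.7 157.3  15. ]
footL top [598.  166.2  28.5] footR top [602.2 124.5  28.5] bolt [626.6 145.4  36. ]
```

Request:
carry_out --pt "1 -0.5 0 0 0" --pt "1 -1.1 0 0 0" --pt "1 -1.8 0 0 0" --pt "1 -2.2 0 -0.3 0" --pt "1 -2.2 0 -0.8 0"

```text
time_s: 8.87
tool_pos: [0.4897, 0.1337, 0.032]
eef_rot: [180.0, 0.1, 5.7]
force: [0.2, -0.5, -2.3]
grip_width: 0.302
```

Request:
carry_out --pt "1 0 -1 0 0" --pt "1 0 -3 0 0" --pt "1 0 -5 0 0" --pt "1 0 -7 0 0" --pt "1 0 -7.9 0 0"

```text
time_s: 9.28
tool_pos: [0.4842, 0.215, 0.0335]
eef_rot: [-179.9, -0.1, 5.7]
force: [0.0, -0.4, -1.9]
grip_width: 0.296
```

Request:
carry_out --pt "1 0 0 0.2 0" --pt "1 0 0 0.5 0" --pt "1 0 0 0.7 0" --pt "1 0 0 0.8 0" --pt "1 0 0 0.8 0"

```text
time_s: 9.7
tool_pos: [0.4839, 0.2119, 0.0246]
eef_rot: [180.0, 0.0, 5.6]
force: [0.6, 0.1, -2.1]
grip_width: 0.295
```

```bash
python3 d.py 485 213.5 24 5.6;python3 - <<'E'
from h import *
c=cam("scene");crop(c,150,220,270,320,6,"s9.png")
E
```

```text
t 9.7 p [483.9 211.9  24.6] rpy [1.7999e+02 3.0000e-02 5.6000e+00] F [ 0.6  0.1 -2.1] T [ 0.05  0.07 -0.05] w 25.0
cm [ 0.13 -0.15  0.06] roll -0.0
```

View pics/s9.png

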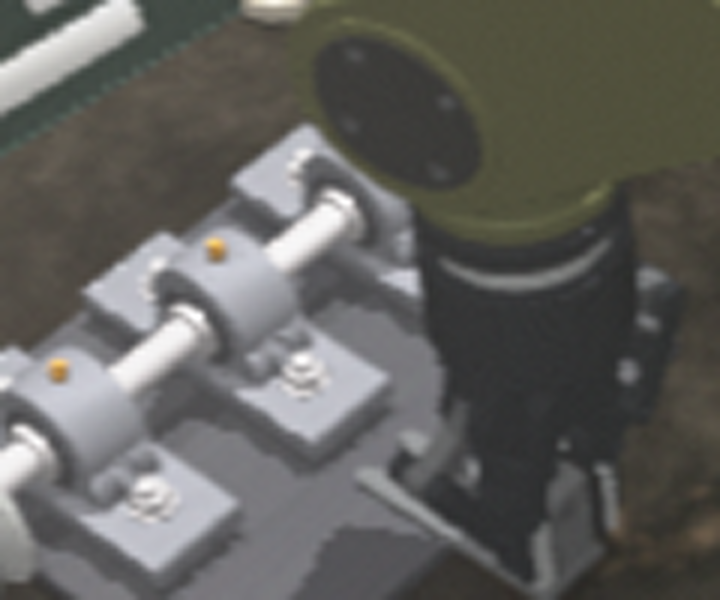

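Request:
carry_out --pt "1 0.2 -0.05 0.05 0" --pt "1 0.5 -0.05 0.05 0" --pt "1 0.8 -0.05 0.05 0" --pt "1 1.1 -0.05 0.05 0" --pt "1 1.4 -0.05 0.05 0"

```text
time_s: 10.17
tool_pos: [0.4982, 0.2145, 0.0244]
eef_rot: [-180.0, -0.0, 5.7]
force: [-1.4, 0.0, 0.0]
grip_width: 0.294
```

Request:
carry_out --pt "1 0.1 0 0 0" --pt "1 0.2 0 0 0" --pt "1 0.3 0 0 0" --pt "1 0.4 0 0 0" --pt "1 0.5 0 0 0"

```text
time_s: 10.58
tool_pos: [0.5027, 0.215, 0.0244]
eef_rot: [-180.0, 0.0, 5.7]
force: [-0.9, 0.5, 0.4]
grip_width: 0.295
```

Request:
carry_out --pt "1 0.1 0 0 0" --pt "1 0.2 0 0 0" --pt "1 0.3 0 0 0" --pt "1 0.4 0 0 0" --pt "1 0.4 0 0 0"

```text
time_s: 11.0
tool_pos: [0.507, 0.2154, 0.0244]
eef_rot: [-180.0, -0.0, 5.7]
force: [-0.8, 0.4, 0.0]
grip_width: 0.295
```

```bash
python3 d.py 485 213.5 24 5.6
```

```text
t 11.0 p [507.  215.4  24.4] rpy [-1.7999e+02 -3.0000e-02  5.6600e+00] F [-0.8  0.4  0. ] T [ 0.01  0.07 -0.01] w 25.1
cm [-2.21 -0.03  0.04] roll 0.001
```

Request:
carry_out --pt "1 0.1 0 0 0" --pt "1 0.2 0 0 0" --pt "1 0.3 0 0 0" --pt "1 0.4 0 0 0" --pt "1 0.4 0 0 0"

```text
time_s: 11.42
tool_pos: [0.511, 0.2158, 0.0244]
eef_rot: [-180.0, -0.0, 5.7]
force: [-1.0, -1.1, 1.9]
grip_width: 0.296
```

Past the jam depth (right foot equivalent would be ~506 mm) without force: the middle foot takes it. Continuing gently.

Request:
carry_out --pt "1 0.15 0 0 0" --pt "1 0.3 0 0 0" --pt "1 0.45 0 0 0" --pt "1 0.6 0 0 0" --pt "1 0.7 0 0 0"

```text
time_s: 11.83
tool_pos: [0.5179, 0.2165, 0.0244]
eef_rot: [-180.0, -0.0, 5.7]
force: [-2.5, -0.3, 3.6]
grip_width: 0.295
```

Request:
carry_out --pt "1 0.15 0 0 0" --pt "1 0.3 0 0 0" --pt "1 0.45 0 0 0" --pt "1 0.6 0 0 0" --pt "1 0.7 0 0 0"

```text
time_s: 12.25
tool_pos: [0.5248, 0.2172, 0.0244]
eef_rot: [-180.0, -0.0, 5.7]
force: [-3.3, 0.0, 4.1]
grip_width: 0.298
```

```bash
python3 d.py 485 213.5 24 5.6;python3 - <<'E'
from h import *
c=cam("scene");crop(c,150,220,270,320,6,"s10.png")
E
```

```text
t 12.25 p [524.8 217.2  24.4] rpy [-180.     -0.      5.66] F [-3.3  0.   4.1] T [-0.12  0.45 -0.05] w 25.3
cm [-4.   -0.03  0.04] roll 0.001
```

View pics/s10.png

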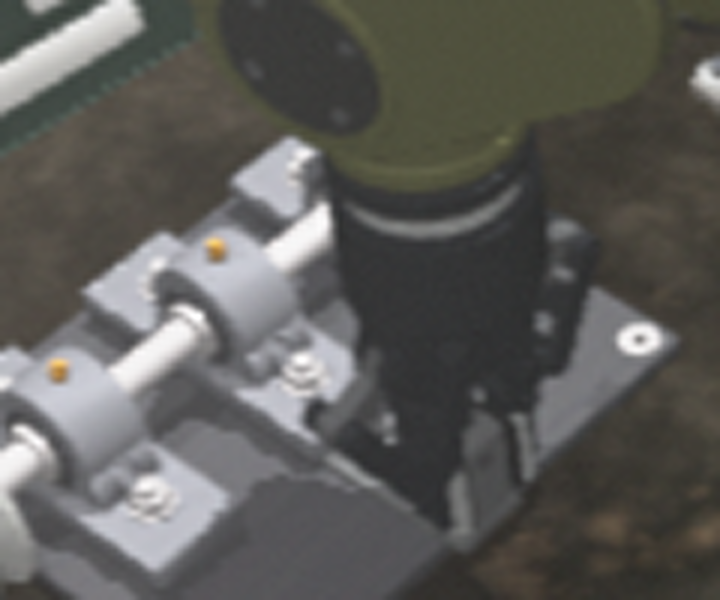

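Request:
carry_out --pt "1 0.15 0 -0.02 0" --pt "1 0.3 0 -0.02 0" --pt "1 0.45 0 -0.02 0" --pt "1 0.6 0 -0.02 0" --pt "1 0.8 0 -0.02 0"

```text
time_s: 12.72
tool_pos: [0.5327, 0.2179, 0.0244]
eef_rot: [180.0, 0.0, 5.7]
force: [-2.2, -0.6, 3.2]
grip_width: 0.299
```

Request:
carry_out --pt "1 0.1 0 0 0" --pt "1 0.2 0 0 0" --pt "1 0.3 0 0 0" --pt "1 0.4 0 0 0" --pt "1 0.4 0 0 0"

```text
time_s: 13.13
tool_pos: [0.5368, 0.2183, 0.0244]
eef_rot: [-180.0, -0.0, 5.7]
force: [-0.4, -0.8, 0.3]
grip_width: 0.297
```

Request:
carry_out --pt "1 0.05 0 0 0" --pt "1 0.1 0 0 0" --pt "1 0.15 0 0 0" --pt "1 0.2 0 0 0" --pt "1 0.2 0 0 0"

```text
time_s: 13.55
tool_pos: [0.5387, 0.2185, 0.0244]
eef_rot: [-180.0, -0.0, 5.7]
force: [-0.9, 0.1, 0.1]
grip_width: 0.294
```

Request:
carry_out --pt "1 0.05 0 0 0" --pt "1 0.1 0 0 0" --pt "1 0.15 0 0 0" --pt "1 0.2 0 0 0" --pt "1 0.2 0 0 0"

```text
time_s: 13.97
tool_pos: [0.5405, 0.2187, 0.0244]
eef_rot: [180.0, 0.0, 5.7]
force: [-1.7, -0.4, 0.6]
grip_width: 0.296
```

Request:
carry_out --pt "1 0.05 0 0 0" --pt "1 0.1 0 0 0" --pt "1 0.1 0 0 0" --pt "1 0.1 0 0 0" --pt "1 0.1 0 0 0"

```text
time_s: 14.38
tool_pos: [0.5407, 0.2187, 0.0244]
eef_rot: [180.0, 0.1, 5.7]
force: [-4.6, -0.8, 2.9]
grip_width: 0.298
```

```bash
python3 d.py 485 213.5 24 5.6
```

```text
t 14.38 p [540.7 218.7  24.4] rpy [1.7999e+02 1.3000e-01 5.6600e+00] F [-4.6 -0.8  2.9] T [-0.09  0.64  0.04] w 25.4
cm [-5.59 -0.03  0.04] roll 0.001
```

Request:
carry_out --pt "1 0.05 0 0 0" --pt "1 0.1 0 0 0" --pt "1 0.1 0 0 0" --pt "1 0.1 0 0 0" --pt "1 0.1 0 0 0"

```text
time_s: 14.8
tool_pos: [0.5407, 0.2188, 0.0245]
eef_rot: [180.0, 0.3, 5.7]
force: [-9.3, -1.5, 5.8]
grip_width: 0.296
```

```bash
python3 d.py 485 213.5 24 5.6
```

```text
t 14.8 p [540.7 218.8  24.5] rpy [179.98   0.26   5.67] F [-9.3 -1.5  5.8] T [-0.1   1.09 -0.04] w 25.1
cm [-5.6  -0.03  0.05] roll 0.001
```

Request:
carry_out --pt "1 -0.06 0 0 0" --pt "1 -0.12 0 0 0" --pt "1 -0.13 0 0 0" --pt "1 -0.13 0 0 0" --pt "1 -0.13 0 0 0"

```text
time_s: 15.22
tool_pos: [0.5407, 0.2187, 0.0244]
eef_rot: [180.0, 0.1, 5.7]
force: [-5.9, -0.5, 3.0]
grip_width: 0.296
```

Request:
carry_out --pt "2.6 0 0 0 0" --pt "3 0 0 0 0" --pt "3.5 0 0 0 0" --pt "4.2 0 0 0 0" --pt "5 0 0 0 0"

```text
time_s: 15.63
tool_pos: [0.542, 0.2189, 0.0249]
eef_rot: [-180.0, -0.1, 5.7]
force: [-0.2, -0.3, -0.2]
grip_width: 0.578
```

Request:
carry_out --pt "5 0 0 0 0" --pt "5 0 0 -0.5 0" --pt "5 0 0 -1.5 0" --pt "5 0 0 -3 0" --pt "5 0 0 -5 0"

```text
time_s: 16.05
tool_pos: [0.5404, 0.2185, 0.0745]
eef_rot: [180.0, 0.1, 5.7]
force: [0.2, 0.3, 0.2]
grip_width: 0.586
```

```bash
python3 d.py;python3 - <<'E'
from h import *
c=cam("scene");crop(c,150,220,270,320,6,"s11.png")
E
```

```text
t 16.05 p [540.4 218.5  74.5] rpy [1.7998e+02 1.3000e-01 5.6600e+00] F [0.2 0.3 0.2] T [-0.02 -0.02 -0.05] w 49.8
```

View pics/s11.png

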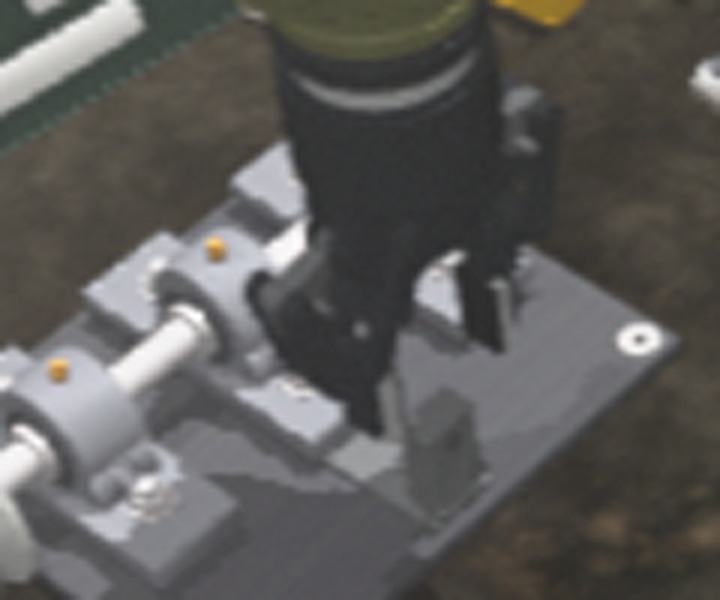

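Released; the feeler stands flat at the middle foot. Retreating up and away to the right to look from above.

Request:
carry_out --pt "5 0 0 -2 0" --pt "5 0 0 -5 0" --pt "5 -2 0 -8 0" --pt "5 -4 0 -10 0" --pt "5 -6 2 -11 0"

```text
time_s: 16.52
tool_pos: [0.4847, 0.195, 0.1895]
eef_rot: [-179.9, -0.4, 5.8]
force: [0.3, 0.5, 0.9]
grip_width: 0.585
```

Request:
carry_out --pt "5 -1 3 0 0" --pt "5 -2 6.5 0 0" --pt "5 -3 10 0 0" --pt "5 -4 13.5 0 0" --pt "5 -5 17 0 0"

```text
time_s: 16.93
tool_pos: [0.4502, 0.0175, 0.1856]
eef_rot: [180.0, -0.1, 5.7]
force: [0.8, -1.5, -0.6]
grip_width: 0.584
```

Request:
carry_out --pt "5 0 3 0 0" --pt "5 0 6 0 0" --pt "5 0 9 0 0" --pt "5 0 11 0 0" --pt "5 0 11 0 0"

```text
time_s: 17.35
tool_pos: [0.4618, -0.0937, 0.1856]
eef_rot: [179.9, -0.1, 5.4]
force: [0.2, 0.3, 0.6]
grip_width: 0.587
```

```bash
python3 d.py;python3 - <<'E'
from h import *
c=cam("scene");crop(c,120,210,270,330,5,"s12.png")
c=cam("top");crop(c,105,120,265,240,5,"t12.png");crop(c,0,0,640,480,1,"tfull.png")
E
```

```text
t 17.35 p [461.8 -93.7 185.6] rpy [ 1.7989e+02 -1.0000e-01  5.4200e+00] F [0.2 0.3 0.6] T [ 0.   -0.03  0.01] w 49.9
```

View pics/s12.png

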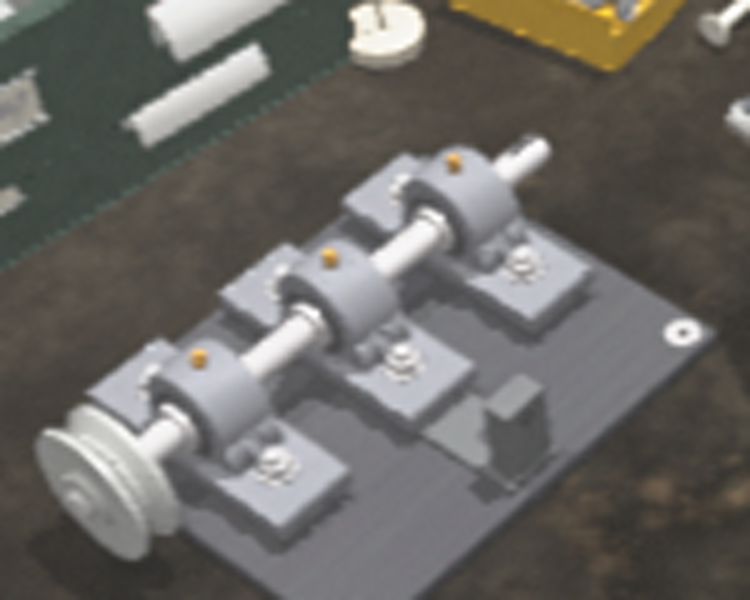

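View pics/t12.png

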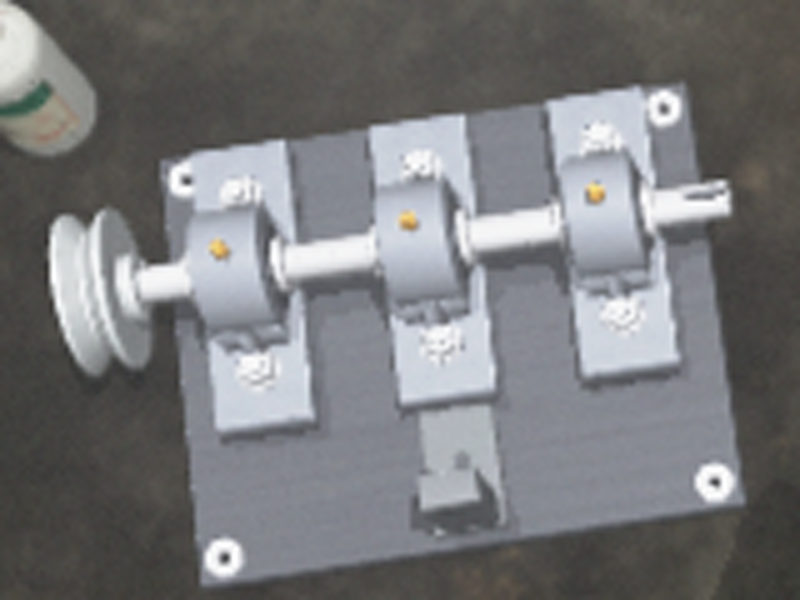

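View pics/tfull.png

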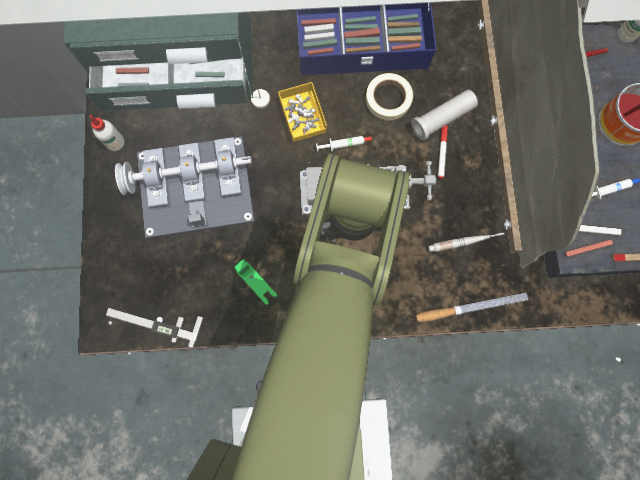

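Run:
```python
from h import *
c=cam("top");s=cam("scene")
w=lambda k,u,v,h,y0,x0:(ray(k,(u+.5)/5-.5+x0,(v+.5)/5-.5+y0,h)*1000).round(1)
L=np.mean([w(c,*p,.06,120,105) for p in[(419,478),(477,470),(480,500),(422,511)]],0);f=np.mean([w(c,404,402,.0285,120,105),w(c,495,389,.0285,120,105)],0)
a=np.radians(5.66);d=(f-L)[:2];print("top lug",L,"to foot: along",d@[np.cos(a),np.sin(a)],"lat",d@[-np.sin(a),np.cos(a)])
L=np.mean([w(s,*p,.06,210,120) for p in[(486,402),(526,374),(548,393),(507,421)]],0);f=np.mean([w(s,410,420,.0285,210,120),w(s,475,365,.0285,210,120)],0)
d=(f-L)[:2];print("scene lug",L,d@[np.cos(a),np.sin(a)],d@[-np.sin(a),np.cos(a)])
```

```text
top lug [542.45 217.9   60.  ] to foot: along 50.596764727607585 lat 1.0148394450044917
scene lug [541.375 217.775  60.   ] 50.937439626978374 1.156933121636005
```

Position readings say home (right jam → stop travel 35.0 mm, as expected), but the pictures put the lug ~2 mm short, near the calibration's error. I'll check with a gentle push from behind with shut fingers.

```bash
python3 d.py 485 212.8 150 5.66
```

```text
t 17.55 p [461.4 -89.9 184.8] rpy [-1.7999e+02 -3.0000e-02  5.7000e+00] F [-0.2  0.3 -0. ] T [ 0.03 -0.07  0.04] w 49.4
cm [  5.36 -29.89   3.48] roll 0.001
```

Request:
carry_out --pt "0 0.5 -3 0 0" --pt "0 1 -6.5 0 0" --pt "0 2 -10 0 0" --pt "0 2.5 -13.5 0 0" --pt "0 3 -17 0 0"

```text
time_s: 17.97
tool_pos: [0.4739, 0.0844, 0.1848]
eef_rot: [-180.0, -0.0, 5.8]
force: [-0.3, 0.1, 0.3]
grip_width: -0.001
```

Request:
carry_out --pt "0 0.5 -3.5 0 0" --pt "0 1 -7 0 0" --pt "0 1.5 -10 1 0" --pt "0 2.3 -12.7 2 0" --pt "0 2.3 -12.7 3 0"

```text
time_s: 18.38
tool_pos: [0.4844, 0.2155, 0.1548]
eef_rot: [-179.9, -0.1, 6.0]
force: [0.2, -0.2, -0.6]
grip_width: -0.001
```

Request:
carry_out --pt "0 0 0 0 0" --pt "0 0 0 0 0" --pt "0 0 0 0 0" --pt "0 0 0 0 0" --pt "0 0 0 0 0"

```text
time_s: 18.8
tool_pos: [0.4853, 0.2095, 0.1554]
eef_rot: [-180.0, -0.1, 5.6]
force: [0.4, 0.4, 0.3]
grip_width: -0.003
```

```bash
python3 d.py 485 212.8 30 5.66;python3 - <<'E'
from h import *
c=cam("scene");crop(c,120,210,300,345,4,"s13.png")
E
```

```text
t 18.8 p [485.3 209.5 155.4] rpy [-1.7999e+02 -8.0000e-02  5.5900e+00] F [0.4 0.4 0.3] T [-0.   -0.01  0.02] w -0.3
cm [ 0.   -0.33 12.54] roll -0.001
```

View pics/s13.png

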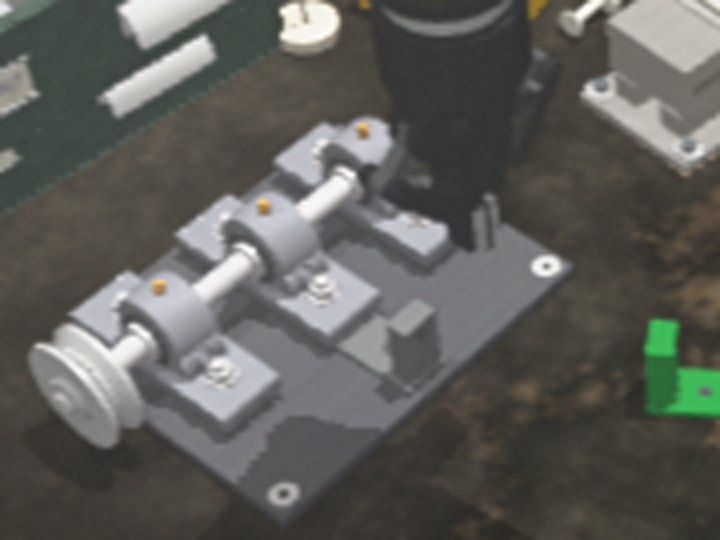

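Request:
carry_out --pt "0 0 -0.1 2.5 0" --pt "0 0 -0.2 5 0" --pt "0 0 -0.3 7.5 0" --pt "0 0 -0.3 10 0" --pt "0 0 -0.3 12 0"

```text
time_s: 19.27
tool_pos: [0.4841, 0.2125, 0.0332]
eef_rot: [180.0, 0.0, 5.6]
force: [0.7, -0.6, -0.5]
grip_width: -0.0
```

Request:
carry_out --pt "0 0 0 0.5 0" --pt "0 0.5 0 0.5 0" --pt "0 1 0 0.5 0" --pt "0 1.5 0 0.5 0" --pt "0 1.5 0 0.5 0"

```text
time_s: 19.68
tool_pos: [0.5024, 0.2152, 0.032]
eef_rot: [-179.9, -0.3, 5.6]
force: [0.6, 0.9, 0.6]
grip_width: -0.001
```

```bash
python3 d.py 520 216.2 30 5.66;python3 - <<'E'
from h import *
c=cam("scene");crop(c,160,240,280,330,6,"s14.png")
E
```

```text
t 19.68 p [502.4 215.2  32. ] rpy [-179.94   -0.27    5.63] F [0.6 0.9 0.6] T [-0.01 -0.02 -0.02] w -0.1
cm [1.76 0.07 0.2 ] roll -0.001
```

View pics/s14.png

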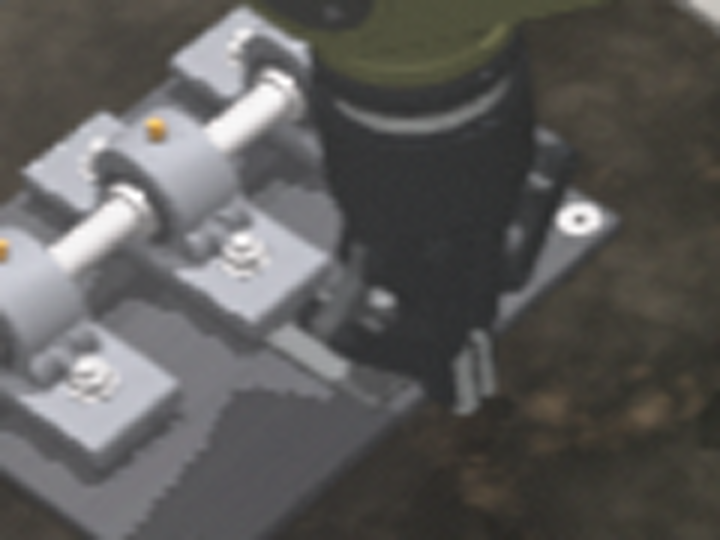

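Request:
carry_out --pt "0 0.3 0 0 0" --pt "0 0.6 0 0 0" --pt "0 0.9 0 0 0" --pt "0 1.2 0 0 0" --pt "0 1.4 0 0 0"

```text
time_s: 20.15
tool_pos: [0.5138, 0.2161, 0.0296]
eef_rot: [-180.0, -0.0, 5.7]
force: [-0.3, 1.0, -0.2]
grip_width: -0.003
```

Request:
carry_out --pt "0 0.1 0 0 0" --pt "0 0.2 0 0 0" --pt "0 0.3 0 0 0" --pt "0 0.4 0 0 0" --pt "0 0.4 0 0 0"

```text
time_s: 20.57
tool_pos: [0.5175, 0.2164, 0.0295]
eef_rot: [-180.0, 0.0, 5.7]
force: [0.1, 0.5, -0.4]
grip_width: -0.002
```

Request:
carry_out --pt "0 0.05 0 0 0" --pt "0 0.1 0 0 0" --pt "0 0.15 0 0 0" --pt "0 0.2 0 0 0" --pt "0 0.2 0 0 0"

```text
time_s: 20.98
tool_pos: [0.5194, 0.2166, 0.0296]
eef_rot: [-180.0, -0.0, 5.7]
force: [-0.5, -0.0, 0.2]
grip_width: -0.001
```

Request:
carry_out --pt "0 0.05 0 0 0" --pt "0 0.1 0 0 0" --pt "0 0.15 0 0 0" --pt "0 0.2 0 0 0" --pt "0 0.2 0 0 0"

```text
time_s: 21.4
tool_pos: [0.5215, 0.2168, 0.0296]
eef_rot: [-180.0, -0.0, 5.7]
force: [-1.1, 0.2, 0.1]
grip_width: 0.004
```

Request:
carry_out --pt "0 0.05 0 0 0" --pt "0 0.1 0 0 0" --pt "0 0.1 0 0 0" --pt "0 0.1 0 0 0" --pt "0 0.1 0 0 0"

```text
time_s: 21.82
tool_pos: [0.5223, 0.2169, 0.0295]
eef_rot: [-180.0, 0.0, 5.7]
force: [0.8, -1.3, -0.2]
grip_width: -0.002
```

Request:
carry_out --pt "0 0.05 0 0 0" --pt "0 0.1 0 0 0" --pt "0 0.1 0 0 0" --pt "0 0.1 0 0 0" --pt "0 0.1 0 0 0"

```text
time_s: 22.23
tool_pos: [0.5233, 0.217, 0.0295]
eef_rot: [-180.0, 0.0, 5.7]
force: [-0.4, 0.2, 0.3]
grip_width: -0.002
```

Request:
carry_out --pt "0 0.05 0 0 0" --pt "0 0.1 0 0 0" --pt "0 0.1 0 0 0" --pt "0 0.1 0 0 0" --pt "0 0.1 0 0 0"

```text
time_s: 22.65
tool_pos: [0.5239, 0.2171, 0.0295]
eef_rot: [180.0, 0.1, 5.7]
force: [-3.7, -0.6, 2.8]
grip_width: -0.002
```

Request:
carry_out --pt "0 0.05 0 0 0" --pt "0 0.1 0 0 0" --pt "0 0.1 0 0 0" --pt "0 0.1 0 0 0" --pt "0 0.1 0 0 0"

```text
time_s: 23.07
tool_pos: [0.5241, 0.2171, 0.0294]
eef_rot: [180.0, 0.2, 5.7]
force: [-6.1, -0.7, 5.1]
grip_width: 0.002
```

```bash
python3 d.py;python3 - <<'E'
from h import *
c=cam("scene");crop(c,160,240,280,330,6,"s15.png")
E
```

```text
t 23.07 p [524.1 217.1  29.4] rpy [179.99   0.19   5.66] F [-6.1 -0.7  5.1] T [-0.08  0.98  0.07] w 0.1
```

View pics/s15.png

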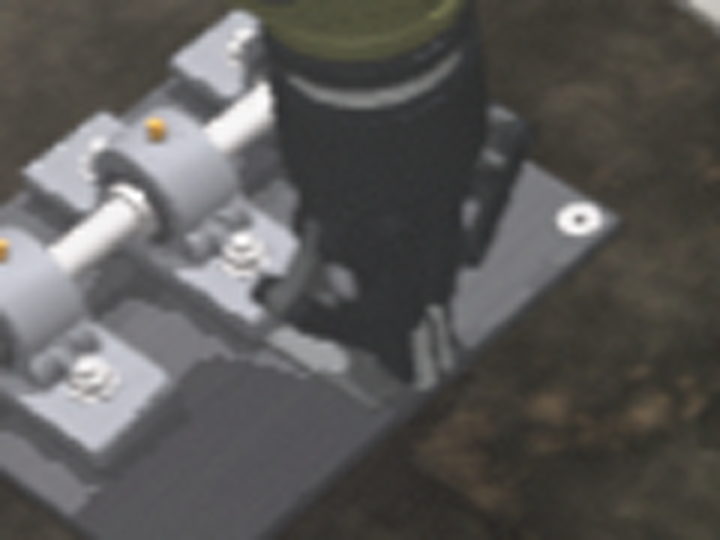

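Request:
carry_out --pt "0 -0.3 0 0 0" --pt "0 -0.8 0 0 0" --pt "0 -2 0 0 0" --pt "0 -4 0 0 0" --pt "0 -5 0 -1 0"

```text
time_s: 23.53
tool_pos: [0.4725, 0.2114, 0.0372]
eef_rot: [179.9, 0.3, 5.7]
force: [-0.0, -0.4, 0.1]
grip_width: -0.002
```

Request:
carry_out --pt "0 0 0 -3 0" --pt "0 0 0 -6 0" --pt "0 0 0 -9 0" --pt "0 0 2 -12 0" --pt "0 0 5 -13 0"

```text
time_s: 23.95
tool_pos: [0.4831, 0.164, 0.1753]
eef_rot: [-179.9, -0.6, 5.9]
force: [0.5, 0.6, 1.1]
grip_width: -0.002
```

Request:
carry_out --pt "0 0 4 0 0" --pt "0 0 8 0 0" --pt "0 0 12 0 0" --pt "0 0 16 0 0" --pt "0 0 19 0 0"

```text
time_s: 24.37
tool_pos: [0.4993, -0.0293, 0.1698]
eef_rot: [179.9, -0.1, 5.6]
force: [0.1, 0.4, -0.4]
grip_width: 0.002
```

Request:
carry_out --pt "0 0 2 0 0" --pt "0 0 4 0 0" --pt "0 0 5 0 0" --pt "0 0 5 0 0" --pt "0 0 5 0 0"

```text
time_s: 24.78
tool_pos: [0.5041, -0.0762, 0.1694]
eef_rot: [-180.0, -0.0, 5.6]
force: [-0.2, -0.9, -0.4]
grip_width: 0.001
```

```bash
python3 d.py;python3 - <<'E'
from h import *
c=cam("scene");crop(c,120,210,270,330,5,"s16.png")
c=cam("top");crop(c,105,120,265,240,5,"t16.png")
a=cv2.imread("pics/t12.png");b=cv2.imread("pics/t16.png");print(np.argwhere(cv2.absdiff(a,b).max(2)>40).shape)
cv2.imwrite("pics/cmp.png",np.hstack([cv2.resize(x[380:540,380:540],(400,400)) for x in(a,b)]))
E
```

```text
t 24.78 p [504.1 -76.2 169.4] rpy [-1.7998e+02 -1.0000e-02  5.6100e+00] F [-0.2 -0.9 -0.4] T [-0.   -0.02  0.01] w 0.1
(2024, 2)
```

View pics/cmp.png

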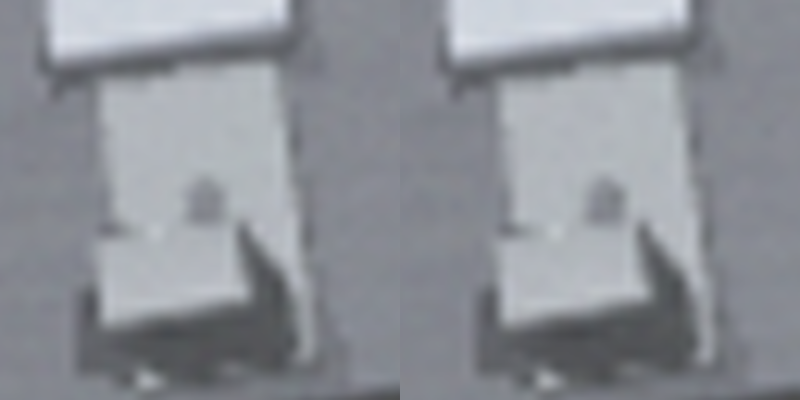

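View pics/s16.png

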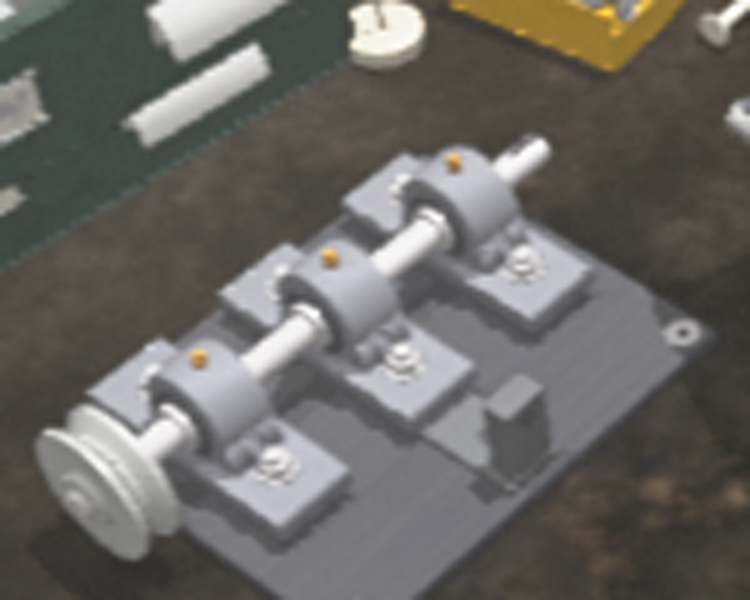

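The side-by-side crops show no shift: the lug sits in the same place before and after the push, so it was already at its stop. I'm handing in.

```bash
python3 -c "
from station import *
print(finish_job())"
```

```text
the job is handed in; nothing more can be done
None
```

The feeler is under the middle block's front foot, pushed up to a firm stop and let go. I handed the job in at about 25 s.

- **Search:** I picked up the grey feeler by its lug and left the green look-alike alone. Under the right foot it jammed about 9 mm in, so I backed out; the force there was about 14 N. Under the middle foot it went past that depth with almost no force. I didn't try the left foot.
- **Push home:** It stopped hard 35 mm beyond the jam depth seen at the right foot, which is the distance expected for fully home. The push was about 9 N.
- **Disagreement:** After I let go, both cameras put the lug about 2–3 mm short of home when measured from the foot's edge. That is about the size of the calibration error.
- **Extra check:** I pushed gently on the back of the lug with the fingers shut, at about 6 N. It hit a hard stop, and pictures before and after showed no movement, so I take it as home. The bolt contact itself is hidden under the foot and could not be seen.
- **Bystanders:** The top view after release showed the green feeler, calliper and file where they had been. The arm hid the jar and the driver in that view, and I took no full view after the extra check. No unexpected contact force appeared at any time.

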